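# Comb loose pencils behind the sprung gate of a counter tray

## Robot

A 6-joint arm with a two-finger parallel gripper is mounted at the origin on the work surface; the furniture and walls round the work are solid. World frame = base frame: x ahead of the robot, y to its left, z up, the work surface at z = 0. Lengths are in mm, angles in degrees, forces in N, time in s.
With the tool pointing down it reaches from about 350 to 850 mm from the base axis. Payload 8.1 kg.
Tool frame: the origin (TCP) lies at the very end of the fingers, on their centre line; the grasp point (between the pads) lies 19 mm behind it; z points along the fingers, y is the line along which they close (so a half turn about z gives the same grasp; the last joint's range is limited). The gripper opens to 85 mm and grips with 20 to 120 N. Pads are 22 mm wide; open, the fingers measure 114 mm over their backs; the gripper's body (76 mm by 85 mm) begins 54 mm behind the grasp point. The pads swing forward as they close: fully open they stand 13 mm farther back than shut.
Start: joints at [-76.112, 7.471, 85.268, -0, 87.261, -4.893], TCP at [193.197, -568.05, 231.292] pointing down, gripper open.
Joint ranges: [-169.43, 169.43], [-51.17, 129.36], [1.28, 143.12], [-76.62, 256.62], [0, 156.53], [-152.29, 152.29]. Speed limits (degrees/s): [136.94, 136.94, 159.86, 180, 180, 180].

## Interface

Orientations are given as [roll, pitch, yaw] about the fixed x, y, z axes, in that order (R = Rz(yaw) Ry(pitch) Rx(roll)).
In Python, from bench import r gives the robot as it stands.
- The arm moves only by the shell command python3 -m jog 'ROWS' [FORCE]. ROWS is JSON, a list of rows, each a list of 7 numbers: the turn, a rotation vector about the tool's x, y, z in degrees, then the shift along the tool's x, y, z in mm, then the closure, from -1 (fully open) to 1 (shut), so that 0 is half open. A call has 1 to 5 rows; each row shifts and turns the commanded pose from where the row before left it, along the tool's axes as they then stand; what a row does not reach is not made up. A row lasts 1/10 s, in which the tool goes at most 50 mm and 8.59 degrees, less where a joint would pass 70% of its speed; a pose out of reach is approached as far as the arm can. A call is refused whole if a number of a shift passes 50 or a number of a turn 8.59, either way. A call with a gripper value outside its range is refused whole. The fingers move at their own pace and stop on an object; FORCE is the grip in N (left out, the last holds). Time passes only in rows, so rows that do not move let the fingers close. It gives the time, the measured TCP pose, the force, the opening and the grip force at its end, in the units of the state.
- r.sense(): the state, without advancing time (a new reading comes with each control period).
- r.snapshot(name): name is "scene" or "side" or "wrist"; returns a dict with "pixels" (400x640x3 uint8, red, green, blue), "fx", "fy", "cx", "cy" (pixels), "k1" (the pictures are not rectified: a ray, as slopes to the right and down, at radius r is drawn at 1 + k1 r^2 times it, then the intrinsics apply), "world_to_cam" (4x4, takes a point from world to camera coordinates); the wrist camera has in their place "hand_eye" (4x4, takes a point from camera to tool coordinates, whose origin is the TCP and whose axes are the flange's). Camera axes: x right, y up, looking along -z (the intrinsics and any distortion apply to the point x, -y, -z); pixel columns grow to the right and rows downward; lengths in mm; the calibration is good to about 2 mm. A picture is of the moment at which its call begins: read the wrist's pose just before it. There is no depth.
- r.hand_in(): hands the job in; it is judged then, once.
The state is a dict: "time": time; "joint_pos": joint angles; "qd": joint speeds; "joint_efforts": joint torques, N m; "tool_pos": TCP position; "tcp_rot": TCP orientation; "ft_force": force on the tool from outside, world axes, zero at the start; "wrist_torque": the same for the moment, N m; "finger_gap": finger opening in mm; "grip_force": force on a finger pad.
Only numpy, scipy, OpenCV 4.12 (cv2) and the standard library are available. Lean on these libraries where they do the work, as an engineer would, in place of code of your own. Each camera call takes 0.05 s, during which the arm holds its last target. There are 200 camera calls.

## Task

Wedge the tray's sprung gate open by pushing the wooden wedge, thin end first, under the brass rod at its side until the flat thick part carries the rod, and let go. Then, with the rake only and never the fingers, comb the four scattered pencils under the open gate so that they lie flat, parallel and side by side across the tray between gate and end wall. Stand the rake back upright on the counter outside the tray, and only then draw the wedge out, so that the gate springs shut in front of the row; leave the wedge on the counter a little away from the rod, and the stamp, candle tin and tape roll where they are.

Things in the scene. Friction and masses are not known exactly. Their poses are not given: they have to be found in the camera images.
- tray: light wooden tray, grey lining, fixed, 220 (x) x 230 (y) x 26 mm high. Origin: centre of its underside, on the counter; x runs along the tray away from the robot. Floor top 6 mm up. Side walls inside at y = +-105, end wall at the robot's end inside at x = -100; far end open. The pencils start scattered at x from -46 to +114
- gate (a joint): angle of the brown wooden gate frame (rad): 0 shut, grows as it lifts, to 0.9; pivots above the tray's end wall (tray x = -105, 30 mm up); spring and weight shut it. Its plate's lower edge is 3 mm above the tray floor when shut, about 25 at 0.4. At 0.4 the gate stays below 65 mm above the counter and its plate's edge moves 5 mm to +x
- rod_tip (a point): free end of the gate's brass rod (8 mm diameter), which lifts with it. The rod sticks out 55 mm to -y from the tray's right side wall (outside at tray y = -115), at tray x = -75; gate shut, its axis is 30 mm above the counter, 26 mm of room under it. About 2.5 N at the rod begin to lift the gate, 4 N hold it at 0.4
- wedge_grip (a point): loose light wooden wedge, 96 (y) x 32 (x) mm, 70 g. Thin end (+y) 21 mm high; the top rises over 38 mm to the flat thick part, 38 high, 58 long. The point: in the thick part, 19 up, on the centre line, 79 mm from the thin end's face, 17 from the thick end's. Pushed in square till the thin end meets the tray's side, it carries the rod on its flat, gate at about 0.4, and stays
- rake_grip (a point): loose rake, 94 mm high, 140 g, standing by itself. Upright dark grip, 18 (x) x 44 (y) mm, 24 to 94 up, on a rail 162 mm long (y); five round teeth, 10 mm diameter, at y = 0, +-36, +-72, undersides 1 mm above the foot, stick out flat to -x, tips 49 mm to -x of this point; rail's back 9 to +x of it. The point: middle of the grip, 70 mm above the foot
- red_pencil: red pencil, 180 long (y) x 8 x 8 mm, 14 g; origin at the centre of its underside, y along the pencil
- blue_pencil: teal blue pencil, 160 long (y) x 8 x 8 mm, 14 g; origin at the centre of its underside, y along the pencil
- yellow_pencil: yellow pencil, 140 long (y) x 8 x 8 mm, 14 g; origin at the centre of its underside, y along the pencil
- yellow_pencil_2: a second yellow pencil, 140 long (y) x 8 x 8 mm, 14 g; origin at the centre of its underside, y along the pencil
- stamp: bystander: rubber stamp with a dark turned handle, 40 x 40 x 74 mm high; origin at the centre of its underside
- tape_roll: bystander: green roll of paper tape lying flat, 54 mm across, 15 mm high; origin at the centre of its underside
- bay (a point): centre of the bay's floor in the tray (tray x = -76, 6 mm up, axes as the tray's): the bay, where the pencils belong, is 48 mm long, from the end wall (tray x = -100) to the shut gate's plate, which stands across the tray from x = -52 to x = -46
- candle: bystander: round candle tin, pink and white, 66 mm across, 30 mm high; origin at the centre of its underside

How it is judged:
By the outcome, as a careful person would: the job done as asked, in the order asked, and still so for the second after the job is handed in, with the robot touching nothing.
It also fails if it takes over 72 s, if anything falls off the work surface, if the arm or the gripper's body presses on something with over 40 N, if the wrist force passes 120 N, or if a joint passes its speed limit or range.

## Working session

There is one attempt and no reset: what is moved stays moved. The work goes in short steps, Python scripts to look and compute and a shell command to move; the robot and the scene stay as the last step left them, time stands still between calls to the robot, and variables do not carry over. Pictures are saved under pics/ and viewed, at most 10 in all, crops included, and the job is handed in when it is done.

```bash
ls; mkdir -p pics
cat > h.py <<'E'
import numpy as np, cv2
from bench import r
from scipy.spatial.transform import Rotation as R
def snap(n,f=None):
    s=r.sense(); d=r.snapshot(n)
    if n=='wrist':
        T=np.eye(4); T[:3,:3]=R.from_euler('xyz',s['tcp_rot'],degrees=True).as_matrix(); T[:3,3]=s['tool_pos']
        d['c2w']=T@np.array(d['hand_eye'])
    else: d['c2w']=np.linalg.inv(np.array(d['world_to_cam']))
    d['pixels']=np.array(d['pixels'])
    if f: cv2.imwrite('pics/'+f,d['pixels'][:,:,::-1])
    return d
def ray(d,u,v):
    K=np.array([[d['fx'],0,d['cx']],[0,d['fy'],d['cy']],[0,0,1.]])
    p=cv2.undistortPoints(np.array([[[u,v]]],float),K,np.array([d['k1'],0,0,0,0.]))[0,0] if abs(d['k1'])>0 else [(u-d['cx'])/d['fx'],(v-d['cy'])/d['fy']]
    w=d['c2w'][:3,:3]@np.array([p[0],-p[1],-1]); return d['c2w'][:3,3],w
def onz(d,u,v,z):
    o,w=ray(d,u,v); return (o+w*(z-o[2])/w[2])[:2].round(1)
E
python3 - <<'E'
from h import *
import pickle
s=r.sense(); print(s)
a=snap('scene','a.png'); b=snap('side','b.png'); c=snap('wrist')
pickle.dump([{k:(np.array(v) if not np.isscalar(v) else v) for k,v in d.items()} for d in (a,b,c)],open('d.pkl','wb'))
for d in (a,b): print(d['c2w'].round(2).tolist(),d['fx'],d['k1'])
E
```

```text
pics
{'time': 0.0, 'joint_pos': array([-7.61131497e+01,  7.51499439e+00,  8.53302487e+01, -2.38376029e-04,
        8.72613099e+01, -4.89337281e+00]), 'qd': array([ 0.01346655,  0.03087962,  0.03821586, -0.06041329,  0.04366951,
        0.10951499]), 'joint_efforts': array([ 2.22106049e-03, -5.69389665e+01, -5.00559390e+01,  2.57920246e-04,
        1.44811827e-02, -3.36659093e-05]), 'tool_pos': array([ 193.04628226, -567.50992531,  230.23632612]), 'tcp_rot': array([-1.79893815e+02, -8.85192939e-03,  1.87802265e+01]), 'ft_force': array([-0.29974682,  0.53562905, -0.13402653]), 'wrist_torque': array([ 0.02987982, -0.00050665, -0.00355922]), 'grip_force': 0.0, 'finger_gap': 85.35217211809255}
[[0.58, 0.48, -0.66, -247.86], [-0.81, 0.35, -0.47, -542.45], [0.0, 0.81, 0.59, 732.5], [0.0, 0.0, 0.0, 1.0]] 387.8546528722163 -0.060276066533737654
[[0.98, 0.12, -0.17, 306.15], [-0.21, 0.61, -0.76, -750.8], [0.01, 0.78, 0.63, 675.5], [0.0, 0.0, 0.0, 1.0]] 438.7561521429581 0.01919641221104264
```

View pics/a.png

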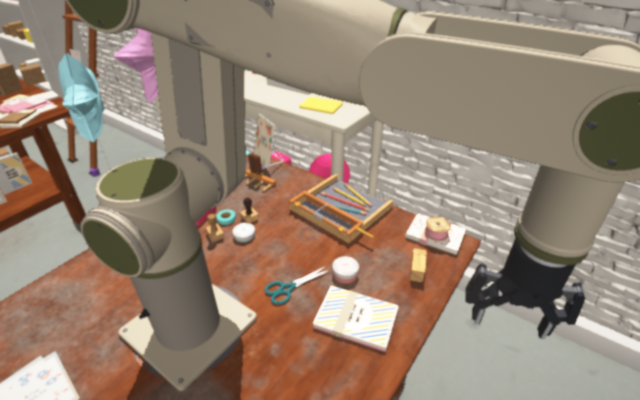

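View pics/b.png

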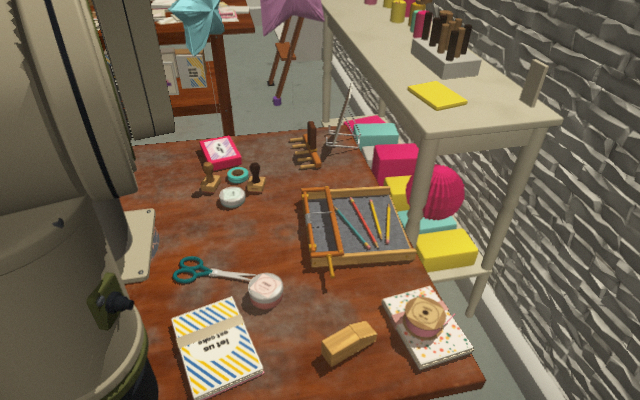

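Side view: tray around (355,225) with its gate at the left, rod ending near (332,272), wedge at (349,342), rake near (307,148). I'll enlarge the two regions.

Run:
```python
import cv2
b=cv2.imread('pics/b.png')
cv2.imwrite('pics/b1.png',cv2.resize(b[110:280,280:425],(725,850)[:2],interpolation=cv2.INTER_CUBIC)[:600] if 0 else cv2.resize(b[115:280,285:425],None,fx=3.6,fy=3.6,interpolation=cv2.INTER_CUBIC))
cv2.imwrite('pics/b2.png',cv2.resize(b[310:380,310:390],None,fx=6,fy=6,interpolation=cv2.INTER_CUBIC))
```

```text
(no output)
```

View pics/b1.png

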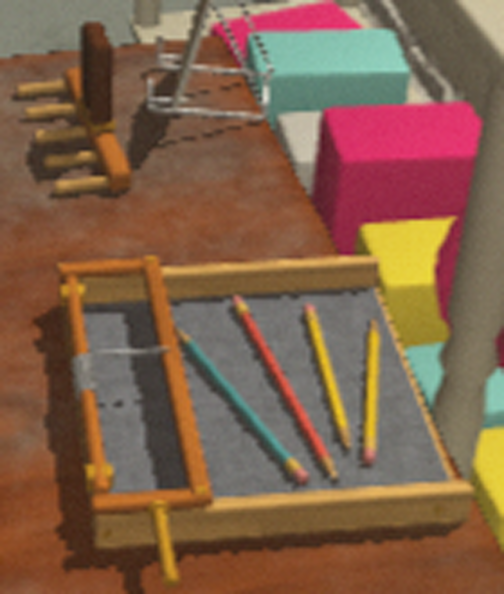

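View pics/b2.png

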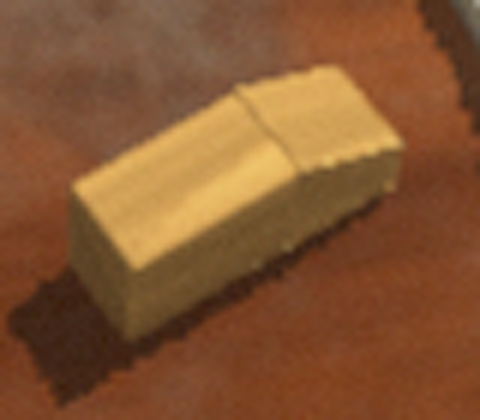

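Run:
```python
from h import *
import pickle
a,b,c=pickle.load(open('d.pkl','rb'))
f=lambda p:(285+p[0]/3.6-.4,115+p[1]/3.6-.4)
g=lambda p:(310+p[0]/6-.4,310+p[1]/6-.4)
print('wedge thick',[onz(b,*g(p),38).tolist() for p in [(75,187),(133,268),(297,172),(235,88)]],'thin',[onz(b,*g(p),21).tolist() for p in [(335,67),(403,148)]])
print('tray near wall outer top',[onz(b,*f(p),26).tolist() for p in [(95,523),(470,493)]],'left far',[onz(b,*f(p),26).tolist() for p in [(380,258)]])
print('near wall inner', [onz(b,*f(p),26).tolist() for p in [(212,498),(455,482)]])
print('rod',onz(b,*f((172,580)),30),onz(b,*f((157,505)),30))
print('gate plate top bar z?',[onz(b,*f(p),34).tolist() for p in [(150,260),(205,495),(62,265),(95,495)]])
print('teeth tips',[onz(b,*f(p),6).tolist() for p in [(18,91),(28,112),(38,137),(48,161),(57,186)]])
print('rail top',[onz(b,*f(p),24).tolist() for p in [(66,72),(76,70),(108,178),(128,172)]])
print('griptop',[onz(b,*f(p),94).tolist() for p in [(85,25),(97,23),(108,36)]])
print('pencils',{k:[onz(b,*f(p),12).tolist() for p in v] for k,v in dict(blue=[(180,333),(302,477)],red=[(238,299),(333,473)],y1=[(309,308),(346,448)],y2=[(374,322),(369,460)]).items()})
```

```text
wedge thick [[411.5, -339.7], [421.3, -367.1], [473.0, -347.5], [463.5, -317.4]] thin [[498.7, -304.7], [509.7, -335.2]]
tray near wall outer top [[432.7, -145.1], [648.8, -164.9]] left far [[674.6, 59.9]]
near wall inner [[502.3, -139.3], [643.7, -154.8]]
rod [ 464.1 -198.2] [ 469.1 -142.2]
gate plate top bar z? [[516.6, 78.5], [496.6, -143.7], [457.2, 84.7], [435.5, -131.3]]
teeth tips [[472.3, 360.3], [474.8, 326.6], [476.3, 288.5], [477.9, 253.4], [478.4, 218.6]]
rail top [[510.9, 352.3], [519.5, 353.8], [512.5, 195.4], [528.7, 200.3]]
griptop [[516.2, 299.9], [525.8, 301.2], [529.8, 279.9]]
pencils {'blue': [[525.0, 24.9], [563.4, -119.9]], 'red': [[572.3, 52.3], [582.6, -120.4]], 'y1': [[616.6, 33.4], [597.1, -101.4]], 'y2': [[654.5, 10.5], [607.3, -114.1]]}
```

```bash
python3 -m jog '[[0,0,0,29.7,-13.2,5,-1],[0,0,0,29.7,-13.2,5,-1],[0,0,0,29.7,-13.2,5,-1],[0,0,0,29.7,-13.2,5,-1],[0,0,0,29.7,-13.2,5,-1]]' 40 | tail -3; python3 -m jog '[[0,0,0,29.7,-13.2,5,-1],[0,0,0,29.7,-13.2,5,-1],[0,0,0,29.7,-13.2,5,-1],[0,0,0,29.7,-13.2,5,-1],[0,0,0,29.7,-13.2,5,-1]]'; python3 -m jog '[[0,0,-3.1,0,0,0,-1],[0,0,0,0,0,0,-1]]'
python3 - <<'E'
from h import *
s=r.sense();d=snap('wrist','w1.png');print(s['time'],s['tool_pos'],s['tcp_rot'],np.array(d['hand_eye']).round(2).tolist(),d['fx'])
import pickle; pickle.dump({k:v for k,v in d.items()},open('w1.pkl','wb'))
E
```

```text
ft_force: [-0.0, -0.5, -0.5]
finger_gap: 85.6
grip_force: 0.0
time: 1.15
tool_pos: [432.6, -346.3, 180.8]
tcp_rot: [-180.0, 0.0, 18.8]
ft_force: [0.6, -0.7, -0.6]
finger_gap: 85.5
grip_force: 0.0
time: 1.35
tool_pos: [432.3, -346.4, 180.7]
tcp_rot: [-179.9, 0.0, 22.0]
ft_force: [0.2, -0.5, 0.1]
finger_gap: 85.2
grip_force: 0.0
1.35 [ 432.26497568 -346.43598954  180.71299838] [-1.79945157e+02  2.96080605e-02  2.20484886e+01] [[-0.0, 0.95, 0.31, 79.49], [1.0, 0.0, -0.0, -0.27], [-0.0, 0.31, -0.95, -142.32], [0.0, 0.0, 0.0, 1.0]] 283.9369606639161
```

View pics/w1.png

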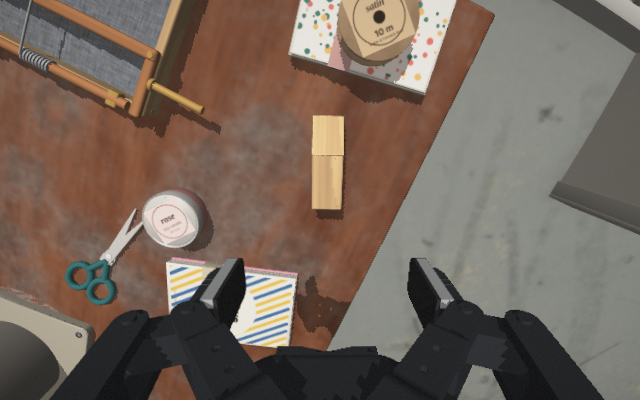

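Wrist view: wedge thick end (312–341, 209), fold row 156, thin end row 116; rod from (150,85) to tip (203,108); candle around (174,219).

Run:
```python
from h import *
import pickle
d=pickle.load(open('w1.pkl','rb'))
print('thick',[onz(d,u,v,38).tolist() for u,v in [(312,209),(341,209),(343,156),(312.5,156)]],'thin',[onz(d,u,v,21).tolist() for u,v in [(312,116),(344,116)]])
print('rod',onz(d,203,108,30),onz(d,150,85,30),'tray corner',onz(d,137,115,30), 'wall out top', onz(d,137,115,26),onz(d,212,1,26))
print('candle',[onz(d,u,v,30).tolist() for u,v in [(142,219),(201,219),(172,190),(172,248)]], 'book',[onz(d,u,v,15).tolist() for u,v in [(290,54),(424,95)]])
```

```text
thick [[411.3, -338.2], [422.8, -366.7], [475.1, -346.8], [463.7, -318.5]] thin [[498.9, -303.4], [511.2, -333.6]]
rod [ 466.6 -200.4] [ 468.6 -144.9] tray corner [ 435.6 -138.3] wall out top [ 434.7 -135.9] [ 560.9 -180.6]
candle [[325.5, -165.0], [351.3, -228.3], [372.0, -190.2], [303.1, -205.1]] book [[545.8, -261.6], [561.7, -401.8]]
```

```bash
python3 -m jog '[[0,0,0.5,1,0,40,-1],[0,0,0,0,0,40,-1],[0,0,0,0,0,40,-1],[0,0,0,0,0,30,-1],[0,0,0,0,0,17,-1]]' 40 | tail -6; python3 -m jog '[[0,0,0,0,0,10,-1],[0,0,0,0,0,0,0.4],[0,0,0,0,0,0,1],[0,0,0,0,0,0,1],[0,0,0,0,0,0,1]]' 40;python3 -m jog '[[0,0,0,0,0,0,1],[0,0,0,0,0,0,1],[0,0,0,0,0,0,1]]' 40
```

```text
time: 1.9
tool_pos: [430.5, -346.3, 11.0]
tcp_rot: [-179.8, 0.1, 21.2]
ft_force: [0.1, 0.2, 0.2]
finger_gap: 85.2
grip_force: 0.0
time: 2.4
tool_pos: [433.8, -348.1, 6.1]
tcp_rot: [179.8, -0.1, 21.4]
ft_force: [0.6, -1.7, 0.2]
finger_gap: 31.6
grip_force: 39.5
time: 2.7
tool_pos: [433.8, -348.1, 6.0]
tcp_rot: [179.8, -0.1, 21.4]
ft_force: [-0.5, 0.5, 6.4]
finger_gap: 31.3
grip_force: 40.4
```

```bash
python3 -m jog '[[0,0,0,0,0,-12,1],[0,0,-8,0,0,0,1],[0,0,-8,0,0,0,1],[0,0,-8,0,0,0,1],[0,0,-8,0,0,0,1]]' 60 | tail -6; python3 -m jog '[[0,0,-8,0,0,0,1],[0,0,-8,0,0,0,1],[0,0,-8,0,0,0,1],[0,0,-7.6,0,0,0,1],[0,0,0,0,0,0,1]]' ;python3 -m jog '[[0,0,0,20.3,6.2,0,1],[0,0,0,20.3,6.2,0,1],[0,0,0,20.3,6.3,0,1],[0,0,0,0,0,10,1],[0,0,0,0,0,1,1]]'
python3 - <<'E'
from h import *
import pickle
print(r.sense()['tool_pos'],r.sense()['tcp_rot']);d=snap('wrist','w2.png');pickle.dump(d,open('w2.pkl','wb'))
E
```

```text
time: 3.2
tool_pos: [433.0, -347.1, 17.1]
tcp_rot: [180.0, 0.0, 53.7]
ft_force: [0.2, 0.7, -0.8]
finger_gap: 31.3
grip_force: 59.4
time: 3.7
tool_pos: [432.9, -347.1, 17.0]
tcp_rot: [180.0, 0.0, 85.1]
ft_force: [0.9, 0.6, -0.7]
finger_gap: 31.2
grip_force: 59.4
time: 4.2
tool_pos: [457.7, -287.7, 5.9]
tcp_rot: [179.9, -0.0, 84.9]
ft_force: [-0.3, 6.1, 12.8]
finger_gap: 31.2
grip_force: 61.3
[ 457.66762834 -287.65658537    5.94176911] [ 1.79927626e+02 -8.96831001e-03  8.48702491e+01]
```

View pics/w2.png

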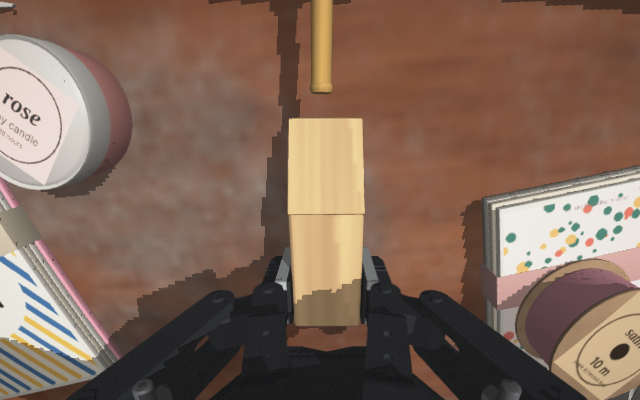

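Rod (column 321) lines up within about 2 mm of the wedge centre line (column 326) and is parallel to it. Push in.

```bash
python3 -m jog '[[0,0,0,8,-2,0,1],[0,0,0,10,0,0,1],[0,0,0,10,0,0,1],[0,0,0,8,0,0,1],[0,0,0,8,0,0,1]]' 60 | tail -6; python3 -m jog '[[0,0,0,6,0,0,1],[0,0,0,6,0,0,1],[0,0,0,4,0,0,1],[0,0,0,0,0,0,1]]'; python3 -m jog '[[0,0,0,2,0,0,1],[0,0,0,2,0,0,1],[0,0,0,0,0,0,1]]'
```

```text
time: 4.75
tool_pos: [459.0, -245.1, 6.1]
tcp_rot: [179.9, 0.2, 84.9]
ft_force: [-0.0, -8.1, 1.9]
finger_gap: 31.2
grip_force: 60.2
time: 5.15
tool_pos: [460.4, -228.2, 6.0]
tcp_rot: [179.9, 0.1, 84.9]
ft_force: [-0.0, -3.1, 5.0]
finger_gap: 31.4
grip_force: 60.4
time: 5.45
tool_pos: [460.8, -224.8, 6.0]
tcp_rot: [179.9, 0.1, 84.9]
ft_force: [-0.4, -4.4, 4.4]
finger_gap: 31.2
grip_force: 60.4
```

```bash
python3 -m jog '[[0,0,0,1,0,0,1],[0,0,0,0,0,0,1]]'|grep -E 'pos|ft'; python3 -m jog '[[0,0,0,1,0,0,1],[0,0,0,0,0,0,1]]'|grep -E 'pos|ft'; python3 -m jog '[[0,0,0,1,0,0,1],[0,0,0,0,0,0,1]]'|grep -E 'pos|ft'
python3 - <<'E'
from h import *
d=snap('wrist','w3.png'); b=snap('side','b3.png')
c=cv2.resize(b['pixels'][170:300,280:440,::-1],None,fx=3,fy=3,interpolation=cv2.INTER_CUBIC)
w=d['pixels'][:,:,::-1][:240,150:490]
o=np.zeros((390,820,3),np.uint8); o[:390,:480]=c; o[:240,480:]=w; cv2.imwrite('pics/c3.png',o[:,:800])
E
```

```text
tool_pos: [460.8, -223.9, 6.0]
ft_force: [-0.1, -6.0, 3.9]
tool_pos: [460.9, -223.0, 6.0]
ft_force: [-0.0, -5.6, 4.7]
tool_pos: [460.9, -222.6, 6.0]
ft_force: [-0.8, -9.4, 4.6]
```

View pics/c3.png

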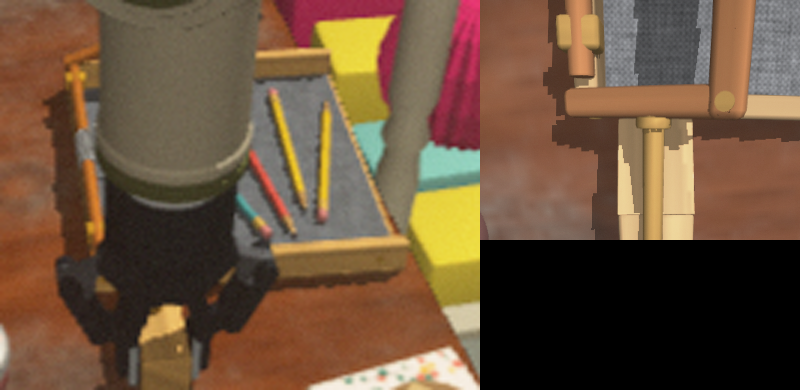

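Wedge is against the wall and the rod lies on its thick part. Releasing, rising, and viewing the tray.

```bash
python3 -m jog '[[0,0,0,-0.5,0,0,1],[0,0,0,0,0,0,0],[0,0,0,0,0,0,-1],[0,0,0,0,0,0,-1],[0,0,0,0,0,-20,-1]]' 60|tail -6; python3 -m jog '[[0,0,0,0,0,-45,-1],[0,0,0,0,0,-45,-1],[0,0,0,0,0,-45,-1],[0,0,0,0,0,-45,-1],[0,0,0,0,0,-30,-1]]'|tail -6;python3 -m jog '[[0,0,0,36.3,23.2,0,-1],[0,0,0,36.3,23.2,0,-1],[0,0,0,36.3,23.2,0,-1],[0,0,0,0,0,0,-1]]'
python3 - <<'E'
from h import *
import pickle
print(r.sense()['tool_pos'],r.sense()['tcp_rot']);d=snap('wrist','w4.png');pickle.dump(d,open('w4.pkl','wb'))
E
```

```text
time: 6.65
tool_pos: [457.9, -219.7, 22.3]
tcp_rot: [-179.7, -0.2, 85.0]
ft_force: [-0.2, -0.5, -0.1]
finger_gap: 83.2
grip_force: 0.0
time: 7.15
tool_pos: [461.3, -221.7, 238.9]
tcp_rot: [179.8, 0.1, 85.0]
ft_force: [0.9, -0.0, 0.2]
finger_gap: 85.6
grip_force: 0.0
time: 7.55
tool_pos: [541.3, -114.8, 234.7]
tcp_rot: [-180.0, -0.1, 85.2]
ft_force: [-0.7, 0.0, 0.1]
finger_gap: 85.6
grip_force: 0.0
[ 541.26328591 -114.83069916  234.74992472] [-1.79994984e+02 -1.18586002e-01  8.52276967e+01]
```

View pics/w4.png

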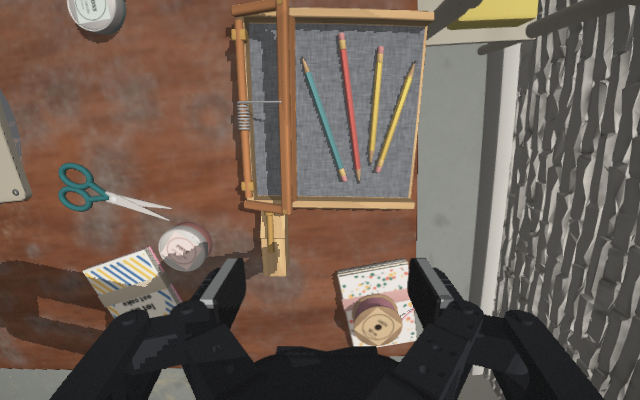

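Wrist view: gate open (plate bar at column ~288), pencils at columns 303–412, tray far edge at column ~418, right at the counter's edge; a side table is beyond (440–540, 0–40). I'll locate that obstacle and compute tray coordinates.

Run:
```python
from h import *
import pickle
a,b,c=pickle.load(open('d.pkl','rb')); d=pickle.load(open('w4.pkl','rb'))
def tri(*L):
    A=np.zeros((3,3));B=np.zeros(3)
    for D,u,v in L:
        o,w=ray(D,u,v); w=w/np.linalg.norm(w); P=np.eye(3)-np.outer(w,w); A+=P;B+=P@o
    p=np.linalg.solve(A,B); return p.round(), [round(float(np.linalg.norm(np.cross(p-ray(D,u,v)[0],ray(D,u,v)[1]/np.linalg.norm(ray(D,u,v)[1])))),1) for D,u,v in L]
print('front corner',tri((a,345,130),(b,428,133)),'right corner',tri((a,381,117),(b,556,119)))
print('w edge',[ [z]+onz(d,540,18,z).tolist()+onz(d,440,42,z).tolist() for z in (0,100,200,-100)])
print('far edge top of walls',onz(d,432,15,26),onz(d,414,206,26),'near-left',onz(d,236,10,60),'floor edge',onz(d,422,26,6),onz(d,412,198,6))
print('inner corners near wall', onz(d,291,198,6), 'counter edge',onz(d,417,250,0),onz(d,417,330,0))
P=dict(blue=[(304,60),(343,179)],red=[(341,34),(359,181)],y1=[(380,47),(373,166)],y2=[(413,64),(379,171)])
for k,v in P.items(): print(k,[onz(d,*p,14).tolist() for p in v])
```

```text
front corner (array([765.,  90., 144.]), [4.2, 4.2]) right corner (array([1172.,  165.,   61.]), [39.8, 39.8])
w edge [[0, 815.9, 59.0, 692.2, 38.0], [100, 745.0, 33.8, 654.1, 18.4], [200, 674.1, 8.5, 616.0, -1.3], [-100, 886.8, 84.2, 730.3, 57.7]]
far edge top of walls [673.2  60.9] [ 653.1 -158.6] near-left [468.2  71.9] floor edge [668.4  55.4] [ 656.2 -153.8]
inner corners near wall [ 491.5 -139.9] counter edge [ 666.2 -236.7] [ 669.6 -384.6]
blue [[527.7, 27.9], [563.5, -117.8]]
red [[572.8, 51.8], [584.2, -122.2]]
y1 [[616.8, 34.7], [603.2, -103.9]]
y2 [[655.1, 13.5], [610.7, -111.1]]
```

Run:
```python
from h import *
import pickle
a,b,c=pickle.load(open('d.pkl','rb')); d=pickle.load(open('w4.pkl','rb'))
def near(A,B):
    (o,w),(p,q)=ray(*A),ray(*B); M=np.stack([w,-q],1); t=np.linalg.lstsq(M,p-o,rcond=None)[0]
    return (o+t[0]*w).round(),(p+t[1]*q).round()
def cen(D,lo,hi,box):
    h=cv2.cvtColor(np.ascontiguousarray(D['pixels']),cv2.COLOR_RGB2HSV); m=cv2.inRange(h,lo,hi); k=np.zeros_like(m); x0,y0,x1,y1=box; k[y0:y1,x0:x1]=m[y0:y1,x0:x1]
    ys,xs=np.nonzero(k); return D,xs.mean(),ys.mean()
A=cen(a,(22,120,120),(34,255,255),(295,90,345,115)); B=cen(b,(22,120,120),(34,255,255),(405,78,470,112))
print('note',A[1:],B[1:],near(A,B)); print('ball',near((a,330,165),(b,435,192)))
for u,v in [(335,128),(345,130),(350,128),(378,118)]: print(u,v,near((a,u,v),(b,428,133)),near((a,u,v),(b,556,118)))
def tray(p,c=np.array([551.5,-40.5]),y=-5.1):
    t=np.radians(y); q=np.array(p)-c; return [round(q@[np.cos(t),np.sin(t)],1),round(q@[-np.sin(t),np.cos(t)],1)]
for n,p in dict(cfar=(673.2,60.9),cfarR=(653.1,-158.6),fl=(668.4,55.4),fr=(656.2,-153.8),rod=(466,-200)).items(): print(n,tray(p))
for k,v in {'blue':[(527.7,27.9),(563.5,-117.8)],'red':[(572.8,51.8),(584.2,-122.2)],'y1':[(616.8,34.7),(603.2,-103.9)],'y2':[(655.1,13.5),(610.7,-111.1)]}.items(): print(k,[tray(p) for p in v])
```

```text
note (np.float64(320.9336870026525), np.float64(105.11405835543766)) (np.float64(437.12874251497004), np.float64(95.16566866267465)) (array([863., 261., 153.]), array([864., 263., 157.]))
ball (array([ 912.,  249., -130.]), array([ 905.,  231., -156.]))
335 128 (array([800., 153., 115.]), array([798., 151., 111.])) (array([1666.,  728., -396.]), array([1732.,  752., -259.]))
345 130 (array([764.,  89., 140.]), array([766.,  92., 148.])) (array([1480.,  535., -279.]), array([1548.,  558., -139.]))
350 128 (array([749.,  60., 162.]), array([750.,  62., 166.])) (array([1429.,  472., -227.]), array([1488.,  495.,  -99.]))
378 118 (array([674., -76., 263.]), array([672., -80., 255.])) (array([1178.,  178.,    6.]), array([1207.,  199.,   85.]))
cfar [np.float64(112.2), np.float64(111.8)]
cfarR [np.float64(111.7), np.float64(-108.6)]
fl [np.float64(107.9), np.float64(105.9)]
fr [np.float64(114.4), np.float64(-103.5)]
rod [np.float64(-71.0), np.float64(-166.5)]
blue [[np.float64(-29.8), np.float64(66.0)], [np.float64(18.8), np.float64(-75.9)]]
red [[np.float64(13.0), np.float64(93.8)], [np.float64(39.8), np.float64(-78.5)]]
y1 [[np.float64(58.4), np.float64(80.7)], [np.float64(57.1), np.float64(-58.6)]]
y2 [[np.float64(98.4), np.float64(63.0)], [np.float64(65.2), np.float64(-65.1)]]
```

```bash
python3 -m jog '[[0,0,0,41,-5.5,0,-1],[0,0,0,41,-5.5,0,-1],[0,0,0,41,-5.5,0,-1],[0,0,0,41,-5.5,0,-1],[0,0,0,41,-5.5,0,-1]]' |tail -6; python3 -m jog '[[0,0,0,41,-5.5,0,-1],[0,0,0,41,-5.5,0,-1],[0,0,0,41,-5.5,0,-1],[0,0,-7.3,0,0,0,-1],[0,0,0,0,0,0,-1]]'
python3 - <<'E'
from h import *
import pickle
print(r.sense()['tool_pos'],r.sense()['tcp_rot']);d=snap('wrist','w5.png');pickle.dump(d,open('w5.pkl','wb'))
E
```

```text
time: 8.1
tool_pos: [529.2, 87.9, 235.0]
tcp_rot: [-180.0, 0.0, 84.9]
ft_force: [0.8, -1.0, 1.0]
finger_gap: 85.2
grip_force: 0.0
time: 8.6
tool_pos: [523.8, 211.5, 234.8]
tcp_rot: [-179.9, 0.0, 92.5]
ft_force: [0.6, -0.5, 0.0]
finger_gap: 85.6
grip_force: 0.0
[523.7828872  211.49707948 234.76677521] [-1.79942156e+02  3.93562661e-02  9.24951620e+01]
```

View pics/w5.png

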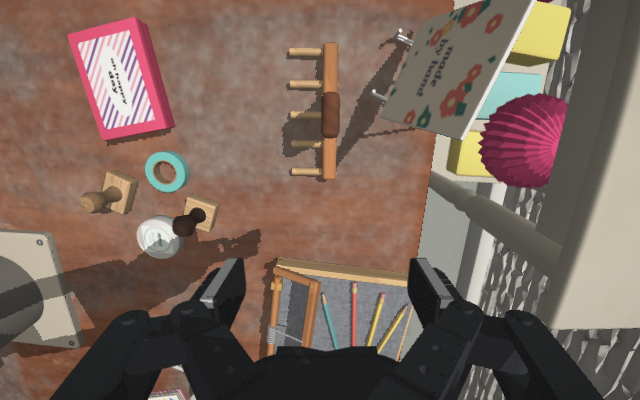

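Wrist view: rake rail at column 330, rows 43–179, grip (322–340, 92–138), teeth tips at column ~290; an easel card starts at about (380,115), close to its back.

Run:
```python
from h import *
import pickle
d=pickle.load(open('w5.pkl','rb')); b=pickle.load(open('d.pkl','rb'))[1]
for z in (20,60,100,150,200): print(z,'card',onz(d,382,115,z),onz(d,415,2,z),'leg',onz(d,374,98,z))
print('grip top',[onz(d,*p,94).tolist() for p in [(322,92),(340,92),(322,137),(340,137)]])
print('tips',[onz(d,*p,6).tolist() for p in [(288,51),(287.5,84),(288,114),(290,143),(290,171)]])
print('rail ends',[onz(d,*p,20).tolist() for p in [(324,43),(338,43),(323,179),(336,179)]])
print('table',[onz(d,*p,155).tolist() for p in [(551,325),(565,180)]])
```

```text
20 card [588.  292.9] [613.4 415.2] leg [576.6 311.8]
60 card [580.5 292.6] [603.1 401.3] leg [570.4 309.4]
100 card [573.  292.4] [592.7 387.3] leg [564.1 307.1]
150 card [563.6 292.1] [579.8 369.9] leg [556.4 304.1]
200 card [554.3 291.8] [566.9 352.5] leg [548.6 301.2]
grip top [[516.0, 310.5], [532.8, 311.2], [517.6, 269.2], [535.1, 270.0]]
tips [[472.4, 361.1], [472.1, 324.2], [472.9, 289.0], [475.7, 253.3], [475.9, 216.8]]
rail ends [[514.9, 368.4], [530.7, 369.1], [520.0, 210.9], [536.7, 211.6]]
table [[754.7, 102.8], [721.1, 249.8]]
```

Run:
```python
from h import *
import pickle
d=pickle.load(open('w5.pkl','rb')); b=pickle.load(open('d.pkl','rb'))[1]
def near(A,B):
    (o,w),(p,q)=ray(*A),ray(*B); M=np.stack([w,-q],1); t=np.linalg.lstsq(M,p-o,rcond=None)[0]
    return (o+t[0]*w).round(),(p+t[1]*q).round()
for q in [(352,83),(345,112),(338,130),(334,143)]:
    print(q,near((d,382,115),(b,*q)),near((d,466,139),(b,*q)),near((d,374,98),(b,*q)))
```

```text
(352, 83) (array([556., 292., 193.]), array([626., 276., 206.])) (array([610., 280., 196.]), array([627., 279., 205.])) (array([550., 302., 192.]), array([628., 282., 203.]))
(345, 112) (array([571., 292., 113.]), array([614., 284., 121.])) (array([639., 277., 137.]), array([613., 278., 124.])) (array([563., 307., 108.]), array([618., 295., 115.]))
(338, 130) (array([580., 293.,  61.]), array([599., 289.,  65.])) (array([655., 275., 103.]), array([595., 274.,  73.])) (array([572., 310.,  52.]), array([603., 304.,  56.]))
(334, 143) (array([588., 293.,  21.]), array([590., 293.,  22.])) (array([668., 273.,  77.]), array([584., 270.,  36.])) (array([578., 312.,   9.]), array([594., 310.,  11.]))
```

```bash
python3 -m jog '[[0,0,0.6,39.4,1.9,0,0],[0,0,0,39.3,1.9,0,0],[0,0,0,0,0,35,0],[0,0,0,0,0,40,0],[0,0,0,0,0,40,0]]' 40 |tail -6; python3 -m jog '[[0,0,0,0,0,40,0],[0,0,0,0,0,21,0],[0,0,0,0,0,0,0]]' ; python3 -m jog '[[0,0,0,0,0,0,1],[0,0,0,0,0,0,1],[0,0,0,0,0,0,1],[0,0,0,0,0,0,1]]' 60
```

```text
time: 9.15
tool_pos: [526.1, 288.9, 119.4]
tcp_rot: [179.9, -0.0, 91.4]
ft_force: [0.6, 0.4, -0.1]
finger_gap: 42.8
grip_force: 0.0
time: 9.45
tool_pos: [522.6, 287.0, 54.7]
tcp_rot: [-179.6, 0.2, 91.4]
ft_force: [-0.5, 0.3, -1.5]
finger_gap: 42.6
grip_force: 0.0
time: 9.85
tool_pos: [526.7, 290.5, 61.2]
tcp_rot: [179.8, -0.1, 91.7]
ft_force: [0.0, -1.1, 4.7]
finger_gap: 17.3
grip_force: 60.7
```

```bash
python3 -m jog '[[0,0,0,0,0,-20,1],[0,0,0,0,0,-35,1],[0,0,0,0,0,-40,1],[0,0,0,0,0,-25,1],[0,0,0,0,0,0,1]]' 60 |tail -6; python3 -m jog '[[0,0,0,-20,-0.6,0,1],[0,0,0,-40,-1.2,0,1],[0,0,0,-45,-1.3,0,1],[0,0,0,-45,-1.3,0,1],[0,0,0,-45,-1.3,0,1]]'|tail -6 ; python3 -m jog '[[0,0,0,-45,-1.3,0,1],[0,0,0,-45,-1.3,0,1],[0,0,0,-40,-1.2,0,1],[0,0,0,-20,-0.6,0,1],[0,0,6.8,0,0,0,1]]' |tail -6;  python3 -m jog '[[0,0,0,1.4,15,0,1],[0,0,0,3.5,41,0,1],[0,0,0,3.5,41,0,1],[0,0,0,3.5,41,0,1],[0,0,0,3,33.6,0,1]]' |tail -6;  python3 -m jog '[[0,0,0,1.3,15,0,1],[0,0,0,0,0,0,1],[0,0,0,0,0,0,1],[0,0,0,0,0,0,1]]' |tail -6; python3 -c "
from h import *
s=r.sense();print(s['tool_pos'],s['tcp_rot'],s['joint_pos'])"
```

```text
time: 10.35
tool_pos: [528.3, 291.6, 185.7]
tcp_rot: [179.5, -0.2, 91.7]
ft_force: [1.0, 0.4, -1.6]
finger_gap: 17.1
grip_force: 60.1
time: 10.85
tool_pos: [524.7, 93.6, 178.5]
tcp_rot: [-180.0, 0.0, 91.7]
ft_force: [1.4, 0.0, -0.2]
finger_gap: 17.4
grip_force: 59.9
time: 11.35
tool_pos: [524.8, -57.9, 178.5]
tcp_rot: [-180.0, 0.0, 84.7]
ft_force: [0.2, 0.3, -1.6]
finger_gap: 17.2
grip_force: 59.9
time: 11.85
tool_pos: [699.0, -55.3, 177.9]
tcp_rot: [-179.9, -0.0, 84.9]
ft_force: [-0.1, -0.4, -0.2]
finger_gap: 17.3
grip_force: 59.9
time: 12.25
tool_pos: [711.7, -55.5, 178.9]
tcp_rot: [-179.9, -0.0, 84.9]
ft_force: [-0.2, 0.3, -1.2]
finger_gap: 16.9
grip_force: 60.0
[711.69007922 -55.45023096 178.86189684] [-1.79933398e+02 -2.61252380e-03  8.48786814e+01] [-8.56741387e+00  2.66373837e+01  6.78137342e+01 -1.39968130e-03
  8.56155203e+01 -3.44598898e+00]
```

```bash
python3 -m jog '[[0,0,0,0,3,20,1],[0,0,0,0,0,35,1],[0,0,0,0,0,35,1],[0,0,0,0,0,16,1],[0,0,0,0,0,6,1]]' |tail -6;  python3 -m jog '[[0,0,0,0,0,0,1],[0,0,0,0,0,0,1],[0,0,0,0,-4,0,1],[0,0,0,0,-4,0,1],[0,0,0,0,-4,0,1]]'|grep -E 'pos|ft';python3 -m jog '[[0,0,0,0,-5,0,1],[0,0,0,0,-5,0,1],[0,0,0,0,-5,0,1],[0,0,0,0,-5,0,1],[0,0,0,0,-5,0,1]]'|grep -E 'pos|ft';python3 -m jog '[[0,0,0,0,-5,0,1],[0,0,0,0,-5,0,1],[0,0,0,0,-5,0,1],[0,0,0,0,-5,0,1],[0,0,0,0,0,0,1]]'|grep -E 'pos|ft';python3 -m jog '[[0,0,0,0,0,0.5,1],[0,0,0,0,0,0,1]]'|grep -E 'pos|ft'
python3 - <<'E'
from h import *
print(r.sense()['tool_pos'],r.sense()['tcp_rot']);d=snap('wrist','w6.png');b=snap('side','b6.png')
o=np.zeros((400,800,3),np.uint8); o[:,:400]=d['pixels'][:,120:520,::-1]; o[:,400:]=cv2.resize(b['pixels'][170:300,290:420,::-1],(400,400)); cv2.imwrite('pics/c6.png',o)
E
```

```text
time: 12.75
tool_pos: [713.4, -55.6, 65.2]
tcp_rot: [-179.7, -0.0, 84.9]
ft_force: [-4.2, 0.0, 6.6]
finger_gap: 16.9
grip_force: 61.1
tool_pos: [703.8, -54.7, 68.1]
ft_force: [-0.5, -0.7, -1.7]
tool_pos: [678.4, -52.4, 67.3]
ft_force: [-0.2, 0.4, -0.9]
tool_pos: [658.4, -50.6, 67.4]
ft_force: [-0.8, -0.3, -0.9]
tool_pos: [659.1, -50.7, 67.3]
ft_force: [-2.6, 0.7, 3.9]
[659.13225662 -50.73477389  67.25362026] [ 1.79984319e+02 -1.45221689e-04  8.48824611e+01]
```

```bash
python3 -m jog '[[0,0,0,0,0,-0.8,1],[0,0,0,0,-4,0,1],[0,0,0,0,-4,0,1],[0,0,0,0,-4,0,1],[0,0,0,0,-4,0,1]]'|grep -E 'pos|ft';python3 -m jog '[[0,0,0,0,-4,0,1],[0,0,0,0,-4,0,1],[0,0,0,0,-4,0,1],[0,0,0,0,-4,0,1],[0,0,0,0,-4,0,1]]'|grep -E 'pos|ft';python3 -m jog '[[0,0,0,0,-4,0,1],[0,0,0,0,-4,0,1],[0,0,0,0,-4,0,1],[0,0,0,0,-4,0,1],[0,0,0,0,-4,0,1]]'|grep -E 'pos|ft'
cat > pen.py <<'E'
from h import *
def tray(p,c=np.array([551.5,-40.5]),y=-5.1):
    t=np.radians(y); q=np.array(p)-c; return np.array([q@[np.cos(t),np.sin(t)],q@[-np.sin(t),np.cos(t)]]).round(1)
def pencils(d,z=13,lo=-108,hi=125):
    h=cv2.cvtColor(np.ascontiguousarray(d['pixels']),cv2.COLOR_RGB2HSV)
    for n,a,b in [('red',(0,140,120),(6,255,255)),('blue',(82,90,60),(100,255,255)),('yellow',(21,150,120),(32,255,255))]:
        m=cv2.inRange(h,a,b); k,L,S,_=cv2.connectedComponentsWithStats(m)
        for i in range(1,k):
            if S[i,4]<12: continue
            ys,xs=np.nonzero(L==i); P=np.array([tray(onz(d,u,v,z)) for u,v in zip(xs,ys)])
            if not(lo<P[:,0].mean()<hi and abs(P[:,1].mean())<103): continue
            (c,s,_)=cv2.minAreaRect(P.astype(np.float32)); e=P[np.argmin(P[:,1])],P[np.argmax(P[:,1])]
            print(n,S[i,4],'ctr',np.round(c,1),'size',np.round(s,1),'x',P[:,0].min(),P[:,0].max(),'ends',*e)
E
python3 - <<'E'
from pen import *
s=r.sense();print(s['time'],tray(s['tool_pos'][:2]))
print('w');pencils(snap('wrist'));print('s');pencils(snap('side'))
E
```

```text
tool_pos: [642.5, -49.2, 67.4]
ft_force: [0.3, 0.6, -0.9]
tool_pos: [622.7, -47.5, 67.6]
ft_force: [1.3, -0.2, -1.1]
tool_pos: [602.8, -45.7, 67.6]
ft_force: [-0.0, 0.3, -1.6]
16.05 [51.6 -0.6]
w
s
red 92 ctr [-19.    8.2] size [135.    6.4] x -21.6 -14.8 ends [-17.8 -59.3] [-19.6  75.7]
blue 54 ctr [-26.8  10.4] size [86.9  4.6] x -29.1 -24.4 ends [-26.3 -33. ] [-27.9  53.9]
yellow 179 ctr [-6.3  7.7] size [118.4  14.3] x -13.6 0.9 ends [ -3.  -51.5] [-9.  66.9]
```

```bash
python3 -m jog '[[0,0,0,0,-4,0,1],[0,0,0,0,-4,0,1],[0,0,0,0,-4,0,1],[0,0,0,0,-4,0,1],[0,0,0,0,-4,0,1]]'|grep -E 'pos|ft';python3 -m jog '[[0,0,0,0,-4,0,1],[0,0,0,0,-4,0,1],[0,0,0,0,-4,0,1],[0,0,0,0,-4,0,1],[0,0,0,0,-4,0,1]]'|grep -E 'pos|ft';python3 -m jog '[[0,0,0,0,-4,0,1],[0,0,0,0,-4,0,1],[0,0,0,0,-4,0,1],[0,0,0,0,-4,0,1],[0,0,0,0,-3,0,1]]'|grep -E 'pos|ft';python3 -m jog '[[0,0,0,0,-3,0,1],[0,0,0,0,0,0,1]]'|grep -E 'pos|ft';python3 -m jog '[[0,0,0,0,-2,0,1],[0,0,0,0,0,0,1]]'|grep -E 'pos|ft'
python3 - <<'E'
from pen import *
s=r.sense();print(s['time'],tray(s['tool_pos'][:2]))
d=snap('wrist');print('w');pencils(d);b=snap('side');print('s');pencils(b)
E
```

```text
tool_pos: [582.9, -43.9, 67.6]
ft_force: [0.3, 0.3, -1.1]
tool_pos: [563.0, -42.1, 67.6]
ft_force: [0.6, 0.3, -0.6]
tool_pos: [544.0, -40.4, 67.6]
ft_force: [0.1, 0.2, -0.6]
tool_pos: [541.0, -40.1, 67.5]
ft_force: [0.1, -0.7, -0.6]
tool_pos: [539.3, -40.0, 67.6]
ft_force: [0.4, -0.2, -1.3]
18.05 [-12.2  -0.6]
w
s
red 14 ctr [-82.1  67.5] size [14.9  7.1] x -84.8 -77.7 ends [-79.5  59.7] [-84.8  75.3]
red 75 ctr [-81.9  -6.1] size [110.4   5.4] x -84.4 -79.0 ends [-83.4 -61.3] [-83.2  49.1]
blue 43 ctr [-89.2   6.9] size [78.6  4.8] x -92.1 -87.3 ends [-88.6 -32.4] [-90.6  46.2]
yellow 118 ctr [-70.1   0.5] size [ 11.8 102.8] x -76.0 -64.1 ends [-64.6 -50.9] [-75.8  51.9]
```

```bash
python3 -m jog '[[0,0,0,0,-1.5,0,1],[0,0,0,0,-1.5,0,1],[0,0,0,0,0,0,1]]'|grep -E 'pos|ft'; python3 -m jog '[[0,0,0,0,4,0,1],[0,0,0,0,8,0,1],[0,0,0,0,12,0,1],[0,0,0,0,20,0,1],[0,0,0,0,30,0,1]]'|grep -E 'pos|ft'; python3 -m jog '[[0,0,0,0,30,0,1],[0,0,0,0,10,0,1],[0,0,0,0,0,-30,1],[0,0,0,0,0,-40,1],[0,0,0,0,0,-35,1]]'|grep -E 'pos|ft'
python3 - <<'E'
from pen import *
s=r.sense();print(s['time'],s['tool_pos'],s['tcp_rot'])
b=snap('side','b7.png');d=snap('wrist','w7.png');print('s');pencils(b)
o=np.zeros((400,800,3),np.uint8); o[:,:400]=d['pixels'][:,120:520,::-1]; o[:,400:]=cv2.resize(b['pixels'][170:300,290:420,::-1],(400,400)); cv2.imwrite('pics/c7.png',o)
E
```

```text
tool_pos: [536.2, -39.7, 67.5]
ft_force: [-0.3, -0.1, -0.6]
tool_pos: [610.6, -46.3, 67.4]
ft_force: [1.3, 0.1, -0.6]
tool_pos: [650.5, -49.9, 173.5]
ft_force: [1.5, -0.2, -1.7]
19.45 [650.48172667 -49.93500366 173.53923028] [-1.79971899e+02 -2.12286555e-03  8.48812456e+01]
s
red 13 ctr [-85.7  66. ] size [18.6  4.8] x -87.6 -82.5 ends [-87.   56.8] [-87.3  75.5]
red 89 ctr [-84.1  -6.1] size [  7.2 110.8] x -87.7 -80.5 ends [-81.3 -61.5] [-85.5  49.3]
blue 28 ctr [-91.9 -23.3] size [61.7  3.3] x -93.7 -90.3 ends [-91.2 -54.2] [-90.4   7.5]
yellow 84 ctr [124.7  71.5] size [23.4 32.2] x 109.5 141.1 ends [135.7  58.5] [110.6  84.8]
yellow 33 ctr [123.9  36.2] size [11.  29.9] x 108.7 138.9 ends [108.7  31.5] [109.3  42.5]
yellow 128 ctr [-73.2  -2.4] size [ 12.  101.9] x -79.2 -66.8 ends [-71.5 -53.3] [-78.5  48.5]
```

View pics/c7.png

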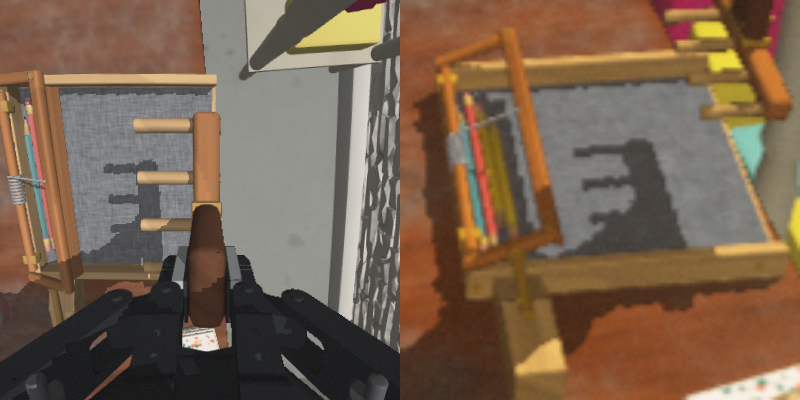

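Four pencils lie parallel in the bay behind the open gate; the wedge is still in. Returning the rake to its place.

```bash
python3 -m jog '[[0,0,0,-1.5,-16,0,1],[0,0,0,-3.1,-35,0,1],[0,0,0,-3.1,-35,0,1],[0,0,0,-2.5,-28,0,1],[0,0,0,-1,-10,0,1]]'|grep -E 'pos|ft'; python3 -m jog '[[0,0,-6.8,0,0,0,1],[0,0,0,20,0.6,0,1],[0,0,0,45,1.4,0,1],[0,0,0,45,1.3,0,1],[0,0,0,45,1.3,0,1]]'|grep -E 'pos|ft'; python3 -m jog '[[0,0,0,45,1.3,0,1],[0,0,0,45,1.3,0,1],[0,0,0,45,1.3,0,1],[0,0,0,30,0.9,0,1],[0,0,0,18,0.5,0,1]]'|grep -E 'pos|ft'; python3 -m jog '[[0,0,0,0,0,0,1],[0,0,0,0,0,35,1],[0,0,0,0,0,40,1],[0,0,0,0,0,25,1],[0,0,0,0,0,0,1]]'|grep -E 'pos|ft'; python3 -m jog '[[0,0,0,0,0,0,1],[0,0,0,0,0,0,1],[0,0,0,0,0,0,1]]'
```

```text
tool_pos: [523.6, -49.9, 171.8]
ft_force: [0.4, -0.8, -1.2]
tool_pos: [526.2, 106.6, 172.6]
ft_force: [0.1, 0.0, -0.5]
tool_pos: [525.5, 291.0, 172.1]
ft_force: [0.7, -0.8, -0.7]
tool_pos: [522.5, 285.2, 67.4]
ft_force: [-0.9, -0.3, -2.5]
time: 21.85
tool_pos: [527.3, 288.5, 75.2]
tcp_rot: [179.8, -0.1, 91.7]
ft_force: [0.6, -0.4, -0.1]
finger_gap: 17.1
grip_force: 59.8
```

```bash
python3 -m jog '[[0,0,0,0,0,4,1],[0,0,0,0,0,4,1],[0,0,0,0,0,3,1],[0,0,0,0,0,0,1],[0,0,0,0,0,0,1]]'|grep -E 'pos|ft'; python3 -m jog '[[0,0,0,0,0,1.5,1],[0,0,0,0,0,0,1],[0,0,0,0,0,0,1]]'|grep -E 'pos|ft|rot'; python3 -m jog '[[0,0,0,0,0,1,1],[0,0,0,0,0,0,1],[0,0,0,0,0,0,1]]'|grep -E 'pos|ft|rot'
```

```text
tool_pos: [525.3, 288.2, 61.4]
ft_force: [1.0, -0.3, -0.7]
tool_pos: [525.7, 288.2, 61.2]
tcp_rot: [180.0, -0.0, 91.7]
ft_force: [-2.9, -1.9, 7.6]
tool_pos: [525.9, 288.3, 61.2]
tcp_rot: [180.0, -0.0, 91.7]
ft_force: [-6.5, -4.0, 15.6]
```

```bash
python3 -m jog '[[0,0,0,0,0,-2,1],[0,0,0,0,0,0,0.6],[0,0,0,0,0,0,0],[0,0,0,0,0,0,0],[0,0,0,0,0,0,0]]' 60|tail -6; python3 -m jog '[[0,0,0,0,0,-15,0],[0,0,0,0,0,-40,0],[0,0,0,0,0,-45,0],[0,0,0,0,0,-45,0],[0,0,0,0,0,-25,0]]'|tail -6;python3 -m jog '[[0,0,0,-30,0,0,-1],[0,0,0,-45,0,0,-1],[0,0,0,0,0,0,-1]]'|tail -6
python3 - <<'E'
from h import *
d=snap('wrist','w8.png');h=cv2.cvtColor(d['pixels'],cv2.COLOR_RGB2HSV)
m=cv2.inRange(h,(0,60,20),(15,200,85))
k,L,S,C=cv2.connectedComponentsWithStats(m)
for i in range(1,k):
    if S[i,4]>200 and 250<C[i][0]<400 and C[i][1]<230: print(S[i].tolist(),onz(d,*C[i],94))
m=cv2.inRange(h,(6,140,130),(14,255,255)); k,L,S,C=cv2.connectedComponentsWithStats(m)
for i in range(1,k):
    if S[i,4]>80 and 250<C[i][0]<400 and C[i][1]<230: print('rail',S[i].tolist(),onz(d,*C[i],20))
E
```

```text
time: 23.45
tool_pos: [525.3, 288.1, 60.8]
tcp_rot: [-180.0, 0.0, 91.7]
ft_force: [-0.9, 0.1, -0.1]
finger_gap: 42.8
grip_force: 0.0
time: 23.95
tool_pos: [526.9, 288.9, 237.5]
tcp_rot: [179.6, -0.2, 91.7]
ft_force: [0.2, 0.5, 0.4]
finger_gap: 42.7
grip_force: 0.0
time: 24.25
tool_pos: [528.3, 209.2, 232.8]
tcp_rot: [179.9, 0.1, 91.5]
ft_force: [-0.5, 0.6, -0.1]
finger_gap: 83.5
grip_force: 0.0
[373, 34, 31, 35, 336] [581.9 346.9]
[286, 87, 45, 53, 554] [512.4 283.3]
[345, 93, 30, 32, 471] [559.4 295.6]
[333, 124, 30, 29, 227] [548.2 268.4]
```

```bash
python3 - <<'E'
import cv2
a=cv2.imread('pics/w5.png');b=cv2.imread('pics/w8.png')
for box in [(35,185,280,345),(85,145,318,345)]:
    t=a[box[0]:box[1],box[2]:box[3]];print(cv2.minMaxLoc(cv2.matchTemplate(b,t,cv2.TM_CCOEFF_NORMED))[1::2],(box[2],box[0]))
E
python3 -m jog '[[0,0,0,-20,-4,0,-1],[0,0,0,-45,-8.2,0,-1],[0,0,0,-45,-8.2,0,-1],[0,0,0,-45,-8.2,0,-1],[0,0,0,-45,-8.2,0,-1]]'|tail -6;python3 -m jog '[[0,0,0,-45,-8.2,0,-1],[0,0,0,-45,-8.2,0,-1],[0,0,0,-45,-8.2,0,-1],[0,0,0,-45,-8.2,0,-1],[0,0,0,-30,-5.4,0,-1]]'|tail -6;python3 -m jog '[[0,0,0,-20,-3.6,0,-1],[0,0,6.7,0,0,0,-1],[0,0,0,0,0,0,-1],[0,0,0,0,0,0,-1]]'|tail -6
```

```text
(0.9290989637374878, (276, 35)) (280, 35)
(0.9691657423973083, (313, 84)) (318, 85)
time: 24.8
tool_pos: [496.5, 11.5, 232.0]
tcp_rot: [179.9, -0.0, 91.8]
ft_force: [1.1, -0.7, -0.6]
finger_gap: 85.5
grip_force: 0.0
time: 25.3
tool_pos: [464.5, -201.0, 232.1]
tcp_rot: [179.9, 0.0, 91.6]
ft_force: [0.3, -1.1, -0.8]
finger_gap: 85.5
grip_force: 0.0
time: 25.7
tool_pos: [462.1, -218.4, 231.6]
tcp_rot: [180.0, -0.0, 85.2]
ft_force: [-0.6, -0.5, 0.3]
finger_gap: 85.8
grip_force: 0.0
```

```bash
python3 -m jog '[[0,0,0,-4.5,-0.8,0,-1],[0,0,0,0,0,40,-1],[0,0,0,0,0,45,-1],[0,0,0,0,0,45,-1],[0,0,0,0,0,40,-1]]'|tail -6;python3 -m jog '[[0,0,0,0,0,30,-1],[0,0,0,0,0,15,-1],[0,0,0,0,0,10,-1],[0,0,0,0,0,0,-1],[0,0,0,0,0,0,-1]]'|tail -6;python3 -m jog '[[0,0,0,0,0,0,0],[0,0,0,0,0,0,1],[0,0,0,0,0,0,1],[0,0,0,0,0,0,1],[0,0,0,0,0,0,1]]' 60|tail -6
```

```text
time: 26.2
tool_pos: [460.2, -222.7, 59.3]
tcp_rot: [-180.0, -0.0, 85.1]
ft_force: [0.5, -0.1, -0.2]
finger_gap: 85.4
grip_force: 0.0
time: 26.7
tool_pos: [461.7, -224.0, 7.6]
tcp_rot: [179.9, 0.1, 85.0]
ft_force: [0.6, -0.7, 1.3]
finger_gap: 85.0
grip_force: 0.0
time: 27.2
tool_pos: [461.0, -223.7, 6.8]
tcp_rot: [179.9, 0.0, 85.0]
ft_force: [-1.3, 0.2, 5.0]
finger_gap: 31.1
grip_force: 60.6
```

```bash
python3 -m jog '[[0,0,0,-5,0,0,1],[0,0,0,-8,0,0,1],[0,0,0,-8,0,0,1],[0,0,0,-8,0,0,1],[0,0,0,-8,0,0,1]]'|grep -E 'pos|ft';python3 -m jog '[[0,0,0,-8,0,0,1],[0,0,0,-8,0,0,1],[0,0,0,-10,0,0,1],[0,0,0,-10,0,0,1],[0,0,0,-9,0,0,1]]'|grep -E 'pos|ft';python3 -m jog '[[0,0,0,0,0,0,1],[0,0,0,0,0,0,0.5],[0,0,0,0,0,0,0],[0,0,0,0,0,0,0],[0,0,0,0,0,-20,0]]'|tail -6;python3 -m jog '[[0,0,0,0,0,-45,0],[0,0,0,0,0,-45,0],[0,0,0,0,0,-45,0],[0,0,0,0,0,-45,0],[0,0,0,0,0,-30,0]]'|tail -6;python3 -m jog '[[0,0,0,45,23,0,-1],[0,0,0,45,23,0,-1],[0,0,0,45,23,0,-1],[0,0,0,45,0,0,-1],[0,0,0,0,0,0,-1]]'|tail -6
python3 - <<'E'
from pen import *
s=r.sense();print(s['time'],s['tool_pos']);d=snap('wrist','w9.png');b=snap('side','b9.png')
pencils(d);print('s');pencils(b)
h=cv2.cvtColor(b['pixels'],cv2.COLOR_RGB2HSV)
o=cv2.imread('pics/b.png')
def ncc(t,y0,y1,x0,x1):
    q=cv2.minMaxLoc(cv2.matchTemplate(b['pixels'][:,:,::-1].copy(),o[y0:y1,x0:x1],cv2.TM_CCOEFF_NORMED));print(t,q[1],q[3],(x0,y0))
ncc('gate rod',232,275,300,345);ncc('gate',185,260,298,345);ncc('rake',135,172,288,324);ncc('stamps',160,210,195,270);ncc('candle',268,310,245,288)
E
```

```text
tool_pos: [458.0, -259.9, 6.8]
ft_force: [0.5, 4.7, 7.0]
tool_pos: [454.0, -305.3, 6.9]
ft_force: [0.4, 5.3, 6.1]
time: 28.7
tool_pos: [450.8, -302.5, 22.8]
tcp_rot: [-179.7, -0.2, 85.0]
ft_force: [0.2, 0.2, 0.0]
finger_gap: 42.5
grip_force: 0.0
time: 29.2
tool_pos: [453.9, -305.0, 239.6]
tcp_rot: [179.9, 0.1, 85.0]
ft_force: [0.8, -0.8, -0.1]
finger_gap: 42.7
grip_force: 0.0
time: 29.7
tool_pos: [537.3, -127.4, 235.3]
tcp_rot: [-179.9, -0.1, 85.3]
ft_force: [0.6, -0.6, -0.6]
finger_gap: 85.3
grip_force: 0.0
29.7 [ 537.31277728 -127.44775646  235.26813481]
s
red 18 ctr [-85.   64.1] size [ 5.2 22.9] x -87.6 -82.3 ends [-82.8  52.6] [-87.3  75.5]
red 86 ctr [-84.1  -9.5] size [  7.2 103.5] x -87.7 -80.5 ends [-83.4 -61.3] [-86.4  42.2]
blue 29 ctr [-91.9 -23.3] size [61.7  3.4] x -93.7 -90.3 ends [-91.2 -54.2] [-90.4   7.5]
yellow 15 ctr [-76.8  60.7] size [ 5.6 18.9] x -79.5 -73.0 ends [-73.5  51.7] [-75.9  70.5]
yellow 176 ctr [-72.2  -8.1] size [103.6  14.8] x -79.8 -64.9 ends [-68.  -59.9] [-67.4  43.7]
gate rod 0.833069920539856 (300, 232) (300, 232)
gate 0.7715620994567871 (298, 185) (298, 185)
rake 0.9428712129592896 (289, 135) (288, 135)
stamps 0.9977978467941284 (195, 160) (195, 160)
candle 0.8914003372192383 (245, 268) (245, 268)
```

Run:
```python
import cv2
o=cv2.imread('pics/b.png')
for y0,y1,x0,x1 in [(235,280,322,338),(186,262,328,345),(230,262,298,345)]:
    for f in ('b7','b9'):
        q=cv2.matchTemplate(cv2.imread(f'pics/{f}.png')[y0-12:y1+12,x0-12:x1+12],o[y0:y1,x0:x1],cv2.TM_CCOEFF_NORMED); m=cv2.minMaxLoc(q); print(f,round(m[1],2),m[3][0]-12,m[3][1]-12)
from pen import *
d=snap('wrist'); h=cv2.cvtColor(d['pixels'],cv2.COLOR_RGB2HSV)
# wedge & rod: pale wood blobs right of tray
m=cv2.inRange(h,(12,60,140),(26,170,255)); k,L,S,C=cv2.connectedComponentsWithStats(m)
for i in range(1,k):
    if S[i,4]>100 and S[i,1]>205 and 200<C[i][0]<330:
        x,y,w,g,_=S[i]; print('wood',S[i].tolist(),'tray',tray(onz(d,x+w/2,y,21)),tray(onz(d,x+w/2,y+g,38)))
```

```text
b7 0.29 -5 5
b9 0.77 0 0
b7 0.57 0 0
b9 0.94 0 0
b7 0.53 0 -1
b9 0.78 0 0
wood [266, 250, 25, 65, 1279] tray [ -72.6 -193.4] [ -74.9 -289.7]
```

```bash
python3 -c "
from bench import r
print(r.hand_in())"
```

```text
the job is handed in; nothing more can be done
None
```

I handed the job in at about 30 s with all steps done in the order asked: the four pencils lie parallel in the bay, the gate is shut in front of them, the rake stands back near its starting spot, and the wedge lies on the counter about 25 mm off the rod tip. The closing camera comparisons show the gate shut and the stamp, candle tin and tape roll unmoved, though no verdict came back.

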